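Slide the cover board home in its notch and lock it

TASK

Close the socket compartment of the pine tool box on the bench: without picking it up, push the plywood cover board along its rails with your fingertips until you feel it drop flat into the notch. Then push the wooden turn button round with a fingertip until it lies square across the top of the board. Leave everything else where it is, and finish with the hand clear.

Things in the scene. Friction and masses are not known exactly. Their poses are not given: they have to be found in the camera images.
- tool_box: Low open-topped pine box fixed to the bench, 219 (x) x 400 (y) x 60 mm high; origin: centre of its underside, on the bench. The board slides towards its +y. Side walls 22 mm thick, inner faces at x = -87.5 and +87.5; each has a rail 20 mm wide on the inside. Rails: 50 mm above the bench, with a square-edged 10 mm deep notch from y = +2.5 to +137.5; they go on behind it to +200.
- box_open_end (a point): Middle of the box's open -y end (box x = 0, y = -200), level with the rail tops, 50 mm above the bench. From this end to y = 0 the box is empty between the rails (135 mm wide) down to its 12 mm floor panel, so fingertips fit below rail height; at y = 0 a partition 30 mm high; at the +y end a panel 50 mm high.
- cover_board: Loose plywood board 170 (box x) x 130 (box y) x 18 mm, about 0.2 kg, lying across the rails with 2.5 mm play each side. Origin: centre of its underside; axes as the box's. Starts 50 mm above the bench in the -y part of the box. Pushed on its -y edge, it tips and drops into the notch (5 mm longer than it). Home, its underside is 40 and its top 58 mm above the bench, 2 mm below the wall tops.
- notch_middle (a point): Middle of the notch, level with its floor (40 mm above the bench), at box x = 0, y = +70 mm. The board's origin comes to lie here, give or take the play.
- turn_button (a joint): Wooden bar 16 mm wide, 14 thick, 60 long from its upright pivot, on top of the +x side wall; underside 61 mm above the bench. Radians, growing anticlockwise from above: 0 = along the wall towards box +y; -0.4 to 0 at the start; 1.57 (stop) = square across the board, towards box -x. Stays where left; 1 N at its end turns it. A board not down in the notch blocks it.
- button_pivot (a point): On the turn button's pivot axis at half its thickness (68 mm above the bench), at box x = +99.5, y = +70 mm.
- button_tip (a point): Middle of the free end of the turn button, 60 mm from the pivot, 68 mm above the bench.
- socket_big: Bystander: steel socket, 24 mm across, 22 mm high, standing on the box's floor panel in the compartment below the notch. Origin at the centre of its underside.
- socket_small: Bystander: steel socket, 18 mm across, 20 mm high, beside the other. Origin at the centre of its underside.
- screwdriver: Bystander: screwdriver lying on the bench to the right. Origin under its middle.
- offcut: Bystander: pine offcut 60 x 40 x 30 mm on the bench at the box's +x side. Origin at the centre of its underside.
- screw_jar: Bystander: glass jar 56 mm across, 75 mm high on the bench at the box's -x side. Origin at the centre of its underside.
- hammer: Bystander: hammer lying on the bench to the left. Origin under its middle.
- glue: Bystander: white bottle 60 mm across, 170 mm high, back left. Origin at the centre of its underside.
- mug: Bystander: white mug 76 mm across, 90 mm high, back right. Origin at the centre of its underside.
Mind the look-alikes: they are no part of the job. Of the things shaped like the cover_board, the plywood one is meant.

How it is judged:
By the outcome, as a careful person would: the job done as asked, in the order asked, and still so for the second after the job is handed in, with the robot touching nothing.
It also fails if it takes over 51 s, if anything falls off the work surface, if the arm or the gripper's body presses on something with over 40 N, if the wrist force passes 120 N, or if a joint passes its speed limit or range.

ROBOT

A 6-joint arm with a two-finger parallel gripper is mounted at the origin on the work surface. World frame = base frame: x ahead of the robot, y to its left, z up, the work surface at z = 0. Lengths are in m, angles in rad, forces in N, time in s.
With the tool pointing down it reaches from about 0.325 to 0.925 m from the base axis. Payload 3.1 kg.
Tool frame: the origin (TCP) lies between the finger pads; the fingertips stand 11 mm ahead of it and the grasp point (between the pads) lies 8 mm behind it; y points along the fingers, z is the direction in which the jaws open and shut, and the axes are right-handed (so a half turn about y gives the same grasp; the last joint's range is limited). The gripper opens to 85 mm and grips with 20 to 120 N. Pads are 22 mm wide; open, the fingers measure 114 mm over their backs; the gripper's body (76 mm by 85 mm) begins 54 mm behind the grasp point. The pads swing forward as they close: fully open they stand 13 mm farther back than shut.
Start: joints at [-1.425, 0.217, 1.613, -0, 1.311, -0.112], TCP at [0.159, -0.604, 0.242] pointing down, gripper open.
Joint ranges: [-2.75, 2.75], [-0.78, 2.1], [0.31, 2.55], [-1.13, 4.27], [0.13, 2.63], [-2.58, 2.58]. Speed limits (rad/s): [2.79, 2.79, 3.14, 3.14, 3.14, 3.14].

INTERFACE

Orientations are given as a 3x3 rotation matrix whose columns are the frame's x, y, z axes.
In Python, from plant import status, capture, calibration, arm gives the robot as it stands. The module is installed in compiled form; this text tells all that it offers.
- The arm moves only by the shell command python3 -m creep 'ROWS' [FORCE]. ROWS is text: rows parted by semicolons, each of 7 numbers parted by spaces: the shift along the world's x, y, z in m, then the turn, a rotation vector about the world's x, y, z in rad, then the finger opening in m, from 0 to 0.0854. A call has 1 to 12 rows; each row is the pose to reach, as a shift and turn from the pose measured when the call began; what a row does not reach only later rows make up. A row lasts 1/8 s, in which the tool goes at most 62.5 mm and 10.7 degrees, less where a joint would pass 70% of its speed; a pose out of reach is approached as far as the arm can. A call with a gripper value outside its range is refused whole. The fingers move at their own pace and stop on an object; FORCE is the grip in N (left out, the last holds). Time passes only in rows, so rows that repeat a pose let the fingers close. It gives the time, the measured TCP pose, the force and the opening at its end, in the units of the state.
- status.sense(): the state, without advancing time (a new reading comes with each control period).
- capture(name): name is "scene" or "top" or "wrist"; returns (picture, depth): 400x640x3 uint8, red, green, blue; 400x640 float32, m along the optical axis (not along the pixel's ray), 0 where there is no reading.
- calibration(name): a dict with "fx", "fy", "cx", "cy" (pixels), "k1" (the pictures are not rectified: a ray, as slopes to the right and down, at radius r is drawn at 1 + k1 r^2 times it, then the intrinsics apply), "cam_to_world" (4x4, takes a point from camera to world coordinates). Camera axes: x right, y up, looking along -z (the intrinsics and any distortion apply to the point x, -y, -z); pixel columns grow to the right and rows downward; lengths in m; the calibration is good to about 2 mm. A picture is of the moment at which its call begins: read the wrist's pose just before it. calibration takes no time and is no camera call; for the wrist camera it gives the pose at the moment of the call.
- arm.sign_off(): hands the job in, once; it reports no verdict.
The state is a dict: "clock": time; "joint_positions": joint angles; "joint_velocities": joint speeds; "tau": joint torques, N m; "ee_pos": TCP position; "orientation": TCP orientation; "ft_force": force on the tool from outside, world axes, zero at the start; "moment": the same for the moment, N m; "gripper_width": finger opening in m.
Only numpy, scipy, OpenCV 4.12 (cv2) and the standard library are available. Lean on these libraries where they do the work, as an engineer would, in place of code of your own. Each camera call takes 0.05 s, during which the arm holds its last target.

## Working session

There is one attempt and no reset: what is moved stays moved. The work goes in short steps, Python scripts to look and compute and a shell command to move; the robot and the scene stay as the last step left them, time stands still between calls to the robot, and variables do not carry over. Pictures are saved under pics/ and viewed, and the job is handed in when it is done.

```bash
mkdir -p pics; python3 - <<'E'
from plant import status,capture,calibration
import cv2,numpy as np
s=status.sense();print(s['clock'],s['ee_pos'],s['orientation'],s['gripper_width'],s['ft_force'])
for n in("scene","top"):
    p,d=capture(n);cv2.imwrite(f'pics/{n}0.png',p[:,:,::-1]);np.savez(f'pics/{n}0.npz',p=p,d=d)
    c=calibration(n);print(n,c)
E
```

```text
0.0 [ 0.15922653 -0.60354137  0.2409498 ] [[-9.66952949e-01 -3.79648984e-04  2.54954605e-01]
 [-2.54954775e-01  2.37869956e-03 -9.66950053e-01]
 [-2.39358802e-04 -9.99997099e-01 -2.39688388e-03]] 0.0856950409963982 [-0.1635162  -0.43332664 -0.71152491]
scene {'fx': 501.50803612407094, 'fy': 501.50803612407094, 'cx': 318.6346726053389, 'cy': 202.13546146543345, 'k1': -0.004663941477361289, 'cam_to_world': array([[-0.70926248, -0.55097642,  0.4397405 ,  1.17614024],
       [ 0.70492953, -0.55027667,  0.44751529,  0.61667753],
       [-0.00459143,  0.62739187,  0.77869015,  1.32498871],
       [ 0.        ,  0.        ,  0.        ,  1.        ]])}
top {'fx': 484.4275258490515, 'fy': 484.4275258490515, 'cx': 327.92254259379735, 'cy': 193.95653631803302, 'k1': -0.03549707021015948, 'cam_to_world': array([[-0.00891446,  0.99208744, -0.12523198,  0.27799559],
       [-0.99988933, -0.01033533, -0.01070074, -0.08954439],
       [-0.01191038,  0.12512273,  0.99206978,  1.69496204],
       [ 0.        ,  0.        ,  0.        ,  1.        ]])}
```

View pics/scene0.png

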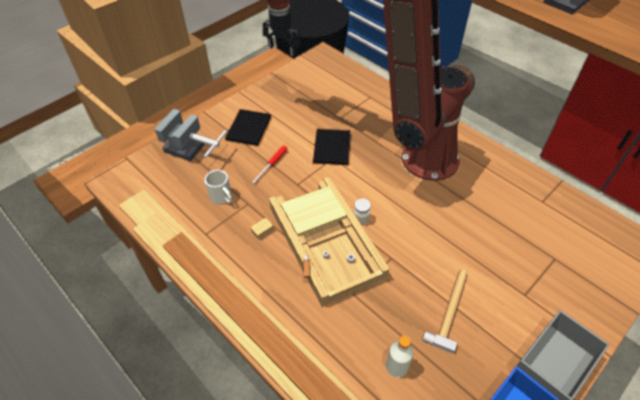

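View pics/top0.png

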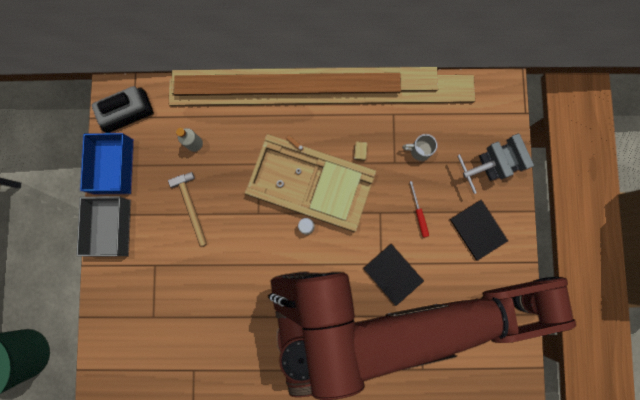

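```bash
cat > h.py <<'E'
import numpy as np,cv2
from plant import calibration
def ray(c,u,v):
    x=(u-c['cx'])/c['fx'];y=(v-c['cy'])/c['fy']
    a,b=x,y
    for _ in range(20):
        f=1+c['k1']*(a*a+b*b);a,b=x/f,y/f
    M=c['cam_to_world'];return M[:3,3],M[:3,:3]@np.array([a,-b,-1.])
def onz(c,u,v,z):
    o,d=ray(c,u,v);return o+d*(z-o[2])/d[2]
def proj(c,P):
    M=c['cam_to_world'];q=M[:3,:3].T@(np.asarray(P)-M[:3,3]);a,b=q[0]/-q[2],-q[1]/-q[2]
    f=1+c['k1']*(a*a+b*b);return np.array([c['fx']*a*f+c['cx'],c['fy']*b*f+c['cy']])
E
python3 - <<'E'
import cv2
a=cv2.imread('pics/top0.png')[120:245,230:390];cv2.imwrite('pics/t0c.png',cv2.resize(a,None,fx=5,fy=4.8/1*1.0,interpolation=cv2.INTER_CUBIC)[:600])
a=cv2.imread('pics/scene0.png')[170:310,240:400];cv2.imwrite('pics/s0c.png',cv2.resize(a,None,fx=4,fy=4,interpolation=cv2.INTER_CUBIC))
E
```

```text
(no output)
```

View pics/t0c.png

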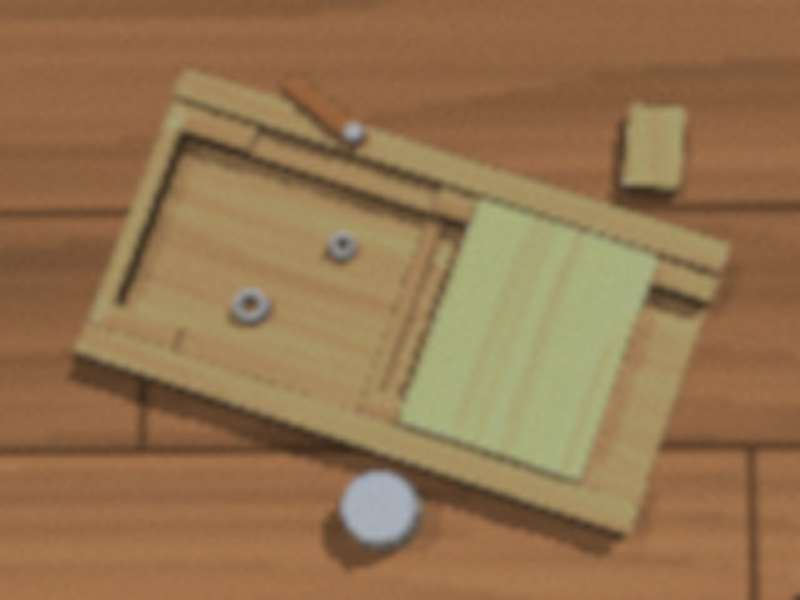

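View pics/s0c.png

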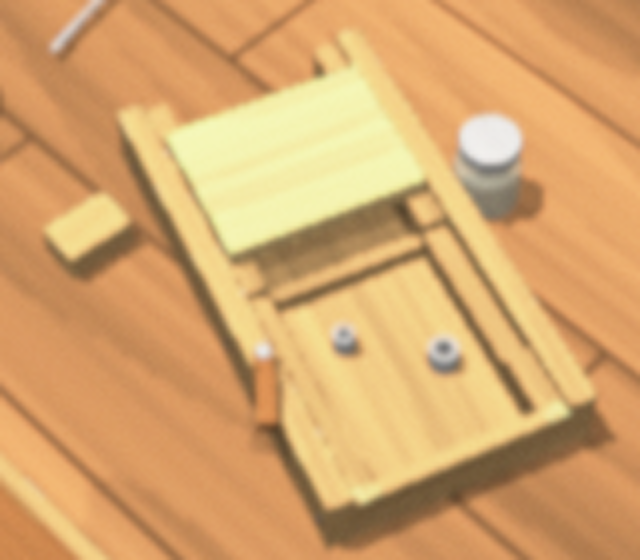

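```bash
cat > fit.py <<'E'
from h import *
import numpy as np
ct=calibration('top');cs=calibration('scene')
T=lambda x,y:(230+(x-2)/5,120+(y-2)/4.8)
S=lambda x,y:(240+(x-1.5)/4,170+(y-1.5)/4)
def box(P,loc):
    P=np.array(P)[:,:2];loc=np.array(loc)
    a=loc-loc.mean(0);b=P-P.mean(0)
    th=np.arctan2((a[:,0]*b[:,1]-a[:,1]*b[:,0]).sum(),(a*b).sum())
    R=np.array([[np.cos(th),-np.sin(th)],[np.sin(th),np.cos(th)]])
    t=P.mean(0)-R@loc.mean(0)
    return t,th,R,((P-t)@R-loc)*1000
E
python3 - <<'E'
from fit import *
L=[(.1095,.2),(.1095,-.2),(-.1095,-.2),(-.1095,.2)]
for nm,c,pts in(('top',ct,[T(187,72),T(730,243),T(628,535),T(75,352)]),('scene',cs,[S(335,506),S(122,112),S(350,30),S(592,398)])):
    P=[onz(c,*p,.06) for p in pts];t,th,R,e=box(P,L);print(nm,t,th,np.round(e,1).tolist())
    if nm=='top':t0,R0,th0=t,R,th
    else:
        t1,R1=t,R
B=[(.085,.065),(.085,-.065),(-.085,-.065),(-.085,.065)]
for nm,c,pts,t,R in(('top',ct,[T(478,200),T(655,258),T(582,480),T(402,422)],t0,R0),('scene',cs,[S(235,255),S(167,130),S(352,68),S(428,185)],t1,R1)):
    P=np.array([onz(c,*p,.068) for p in pts])[:,:2];print(nm,np.round((P-t)@R*1000,1).tolist(), (P.mean(0)-t)@R)
for nm,c,q,p,t,R in(('top',ct,T(353,131),T(290,84),t0,R0),('scene',cs,S(263,350),S(267,424),t1,R1)):
    for k in(q,p):print(nm,((onz(c,*k,.075)[:2]-t)@R))
# bystanders heights via depth check
d=np.load('pics/top0.npz')['d']
for u,v in[T(500,330),T(300,220),T(380,510),T(655,150),T(450,160)]:
    u,v=int(u),int(v);o,r=ray(ct,u,v);print(u,v,np.round(o+r*d[v,u],3))
print('box end',t0+R0@[0,-.2])
E
```

```text
top [ 0.52672796 -0.01214582] -0.3398443074643783 [[-1.7, -3.4], [0.7, 1.8], [0.2, 1.7], [0.9, -0.1]]
scene [ 0.52846465 -0.01298159] -0.33730576561585934 [[-6.0, -1.5], [-5.7, 0.3], [6.3, 0.7], [5.3, 0.5]]
top [[82.5, -25.5], [81.9, -153.1], [-83.4, -156.6], [-84.1, -28.6]] [-0.00075266 -0.09095056]
scene [[80.9, -24.0], [80.1, -160.2], [-83.0, -154.6], [-83.5, -19.7]] [-0.00135652 -0.08961636]
top [0.10095801 0.0710651 ]
top [0.11937004 0.12337872]
scene [0.09899086 0.06759329]
scene [0.12238773 0.12570806]
329 188 [ 0.504 -0.076  0.069]
289 165 [0.594 0.065 0.017]
305 225 [0.379 0.006 0.075]
360 150 [ 0.642 -0.185  0.032]
319 152 [ 0.63  -0.043  0.062]
box end [ 0.4600599  -0.20070713]
```

```bash
python3 -m creep '0.035 0.05 0 0 0 0.12 0.055; 0.07 0.095 0 0 0 0.24 0.055; 0.105 0.14 0 0 0 0.36 0.055; 0.14 0.185 0 0 0 0.48 0.055; 0.175 0.235 0 0 0 0.6 0.055; 0.21 0.28 0 0 0 0.72 0.055; 0.245 0.325 0 0 0 0.84 0.055; 0.275 0.37 0 0 0 0.93 0.055; 0.305 0.41 -0.03 0 0 0.975 0.055; 0.305 0.41 -0.06 0 0 0.975 0.055; 0.305 0.41 -0.08 0 0 0.975 0.055; 0.305 0.41 -0.08 0 0 0.975 0.055' 30
python3 - <<'E'
from plant import *
import cv2
from fit import *
s=status.sense();print(s['clock'],s['ee_pos'],s['orientation'].round(3),s['gripper_width'],s['joint_positions'])
for n in('wrist','scene'):
    p,d=capture(n);cv2.imwrite(f'pics/{n}1.png',p[:,:,::-1])
E
```

```text
clock: 1.6
ee_pos: [0.4624, -0.1923, 0.1586]
orientation: [[-0.331, -0.007, 0.944], [-0.944, 0.004, -0.331], [-0.001, -1.0, -0.008]]
ft_force: [0.0, -0.4, -0.5]
gripper_width: 0.0553
1.6 [ 0.46244558 -0.19225369  0.15861509] [[-0.331 -0.007  0.944]
 [-0.944  0.004 -0.331]
 [-0.001 -1.    -0.008]] 0.0552525537764881 [-5.34111400e-01  4.79104257e-02  1.96953458e+00 -2.13466998e-04
  1.13207417e+00 -1.96558145e-01]
```

View pics/wrist1.png

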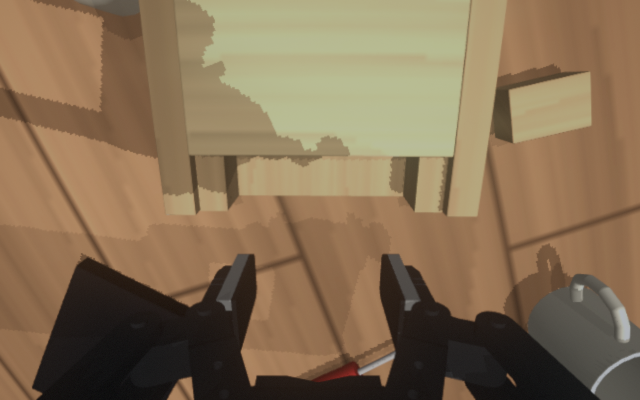

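View pics/scene1.png

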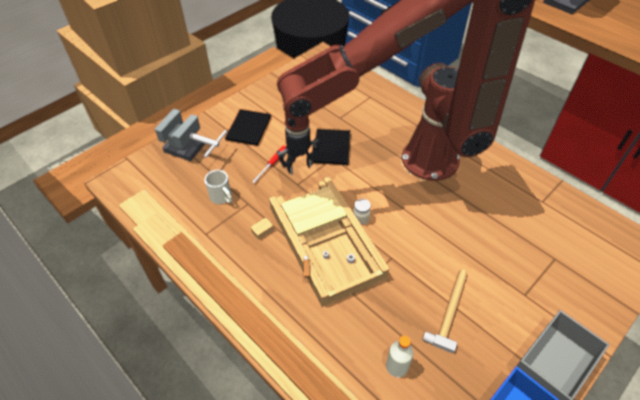

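The wrist view shows the board's near edge at row 156 (columns 188–453), square to and centred on the fingers (237–402). Let me check its position with the wrist calibration.

```bash
python3 - <<'E'
from fit import *
c=calibration('wrist');th=-.3385;R=np.array([[np.cos(th),-np.sin(th)],[np.sin(th),np.cos(th)]]);t=np.array([.5275,-.0125])
from plant import status
print('tcp',(status.sense()['ee_pos'][:2]-t)@R)
for p,z in(((190,156),.068),((453,156),.068),((165,214),.06),((478,215),.06),((205,210),.05),((440,210),.05)):
    print(p,((onz(c,*p,z)[:2]-t)@R*1000).round(1))
E
```

```text
tcp [ 0.00056877 -0.19195396]
(190, 156) [ -83.3 -155.6]
(453, 156) [  86.8 -155.4]
(165, 214) [-108.9 -198.9]
(478, 215) [ 112.8 -199.2]
(205, 210) [ -83.3 -199.4]
(440, 210) [  88.8 -199.1]
```

```bash
python3 -m creep '0 0 -0.03 0 0 0 0.055; 0 0 -0.06 0 0 0 0.055; 0 0 -0.09 0 0 0 0.055; 0 0 -0.109 0 0 0 0.055; 0 0 -0.109 0 0 0 0.055; 0.0033 0.0094 -0.109 0 0 0 0.055; 0.0066 0.0188 -0.109 0 0 0 0.055; 0.0099 0.0282 -0.109 0 0 0 0.055; 0.0116 0.033 -0.109 0 0 0 0.055; 0.0116 0.033 -0.109 0 0 0 0.055'
python3 - <<'E'
from plant import *
import cv2
p,d=capture('wrist');cv2.imwrite('pics/wrist2.png',p[:,:,::-1])
E
```

```text
clock: 2.95
ee_pos: [0.4762, -0.1601, 0.0525]
orientation: [[-0.331, -0.002, 0.944], [-0.944, 0.001, -0.331], [-0.001, -1.0, -0.002]]
ft_force: [0.0, 0.2, 0.9]
gripper_width: 0.0549
```

View pics/wrist2.png

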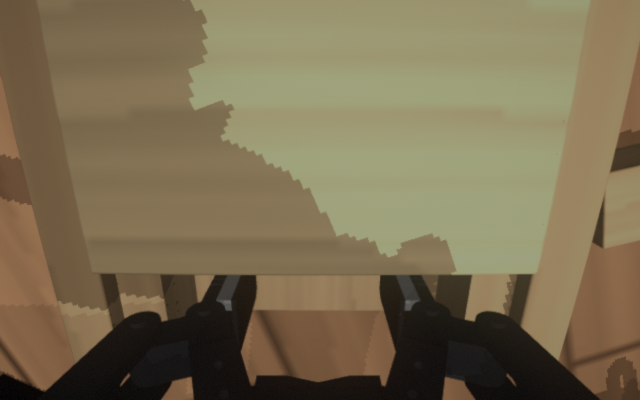

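The fingertips now stand at the board's near edge (row 273), below its top. I'll push steadily along box +y.

```bash
python3 -m creep '0.0033 0.0094 -0.003 0 0 0 0.055; 0.0066 0.0188 -0.003 0 0 0 0.055; 0.01 0.0282 -0.003 0 0 0 0.055; 0.0133 0.0376 -0.003 0 0 0 0.055; 0.0166 0.047 -0.003 0 0 0 0.055; 0.02 0.0565 -0.003 0 0 0 0.055; 0.0232 0.066 -0.003 0 0 0 0.055; 0.0265 0.0755 -0.003 0 0 0 0.055; 0.0265 0.0755 -0.003 0 0 0 0.055'
python3 - <<'E'
from plant import *
import cv2
from fit import *
th=-.3385;R=np.array([[np.cos(th),-np.sin(th)],[np.sin(th),np.cos(th)]]);t=np.array([.5275,-.0125])
print('tcp',(status.sense()['ee_pos'][:2]-t)@R)
p,d=capture('wrist');cv2.imwrite('pics/wrist3.png',p[:,:,::-1])
E
```

```text
clock: 4.12
ee_pos: [0.5028, -0.0836, 0.0493]
orientation: [[-0.331, -0.002, 0.944], [-0.944, 0.002, -0.331], [-0.002, -1.0, -0.002]]
ft_force: [0.2, -0.6, 0.6]
gripper_width: 0.0548
tcp [ 0.00028454 -0.07532785]
```

View pics/wrist3.png

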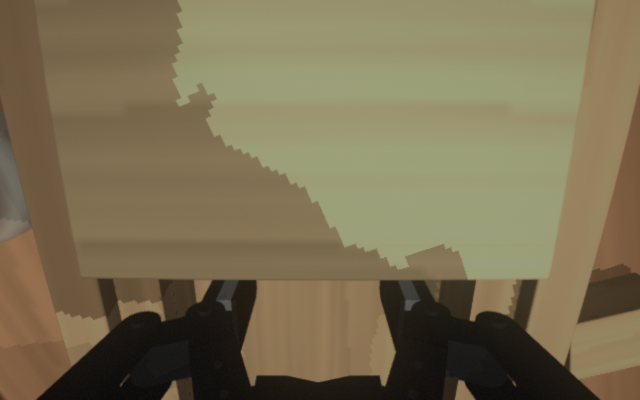

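```bash
python3 -m creep '0.0027 0.0075 0 0 0 0 0.055; 0.0053 0.015 0 0 0 0 0.055; 0.008 0.0226 0 0 0 0 0.055; 0.0106 0.03 0 0 0 0 0.055; 0.0133 0.0377 0 0 0 0 0.055; 0.016 0.0453 0 0 0 0 0.055; 0.0186 0.053 0 0 0 0 0.055; 0.0206 0.0585 0 0 0 0 0.055; 0.0206 0.0585 0 0 0 0 0.055'
python3 - <<'E'
from plant import *
import cv2
from fit import *
th=-.3385;R=np.array([[np.cos(th),-np.sin(th)],[np.sin(th),np.cos(th)]]);t=np.array([.5275,-.0125])
print('tcp',(status.sense()['ee_pos'][:2]-t)@R)
p,d=capture('wrist');cv2.imwrite('pics/wrist4.png',p[:,:,::-1])
E
```

```text
clock: 5.3
ee_pos: [0.5236, -0.0249, 0.0495]
orientation: [[-0.331, -0.001, 0.944], [-0.944, 0.003, -0.331], [-0.002, -1.0, -0.002]]
ft_force: [-1.1, 0.4, 0.3]
gripper_width: 0.0551
tcp [ 0.00047849 -0.01302235]
```

View pics/wrist4.png

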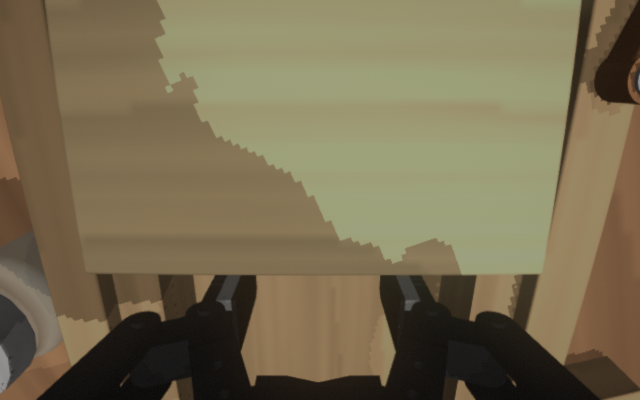

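Edge estimated at y ≈ −2 mm; the last millimetres go in small steps.

```bash
python3 -m creep '0.0007 0.0019 0 0 0 0 0.055; 0.0013 0.0038 0 0 0 0 0.055; 0.0017 0.0047 0 0 0 0 0.055; 0.0017 0.0047 0 0 0 0 0.055'
python3 - <<'E'
from plant import *
import cv2
from fit import *
th=-.3385;R=np.array([[np.cos(th),-np.sin(th)],[np.sin(th),np.cos(th)]]);t=np.array([.5275,-.0125])
print('tcp',(status.sense()['ee_pos'][:2]-t)@R)
p,d=capture('wrist');cv2.imwrite('pics/wrist5.png',p[:,:,::-1])
E
```

```text
clock: 5.85
ee_pos: [0.5251, -0.0205, 0.0494]
orientation: [[-0.331, -0.002, 0.944], [-0.944, 0.003, -0.331], [-0.002, -1.0, -0.002]]
ft_force: [0.6, -0.9, -1.5]
gripper_width: 0.0553
tcp [ 0.00043298 -0.00831074]
```

View pics/wrist5.png

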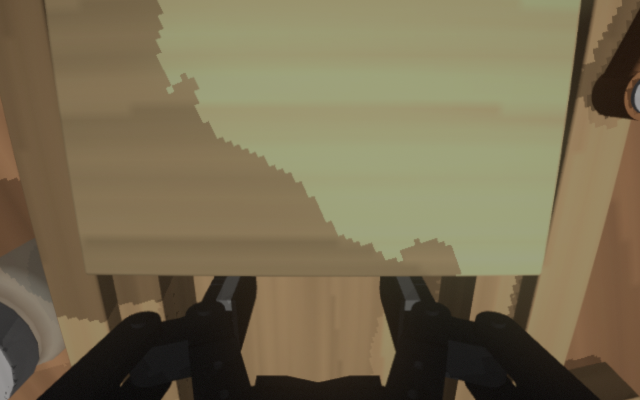

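Near edge is unchanged in the picture (row 275, same width), so it has not dropped yet. On in 1.5 mm steps.

```bash
python3 -m creep '0.0005 0.0014 0 0 0 0 0.055; 0.0008 0.0024 0 0 0 0 0.055; 0.0008 0.0024 0 0 0 0 0.055'
python3 - <<'E'
from plant import *
import cv2
from fit import *
th=-.3385;R=np.array([[np.cos(th),-np.sin(th)],[np.sin(th),np.cos(th)]]);t=np.array([.5275,-.0125])
print('tcp',(status.sense()['ee_pos'][:2]-t)@R)
p,d=capture('wrist');cv2.imwrite('pics/wrist6.png',p[:,:,::-1])
E
```

```text
clock: 6.28
ee_pos: [0.5261, -0.018, 0.0495]
orientation: [[-0.331, -0.001, 0.944], [-0.944, 0.003, -0.331], [-0.002, -1.0, -0.002]]
ft_force: [0.1, -0.8, -0.2]
gripper_width: 0.055
tcp [ 0.00051171 -0.00567072]
```

View pics/wrist6.png

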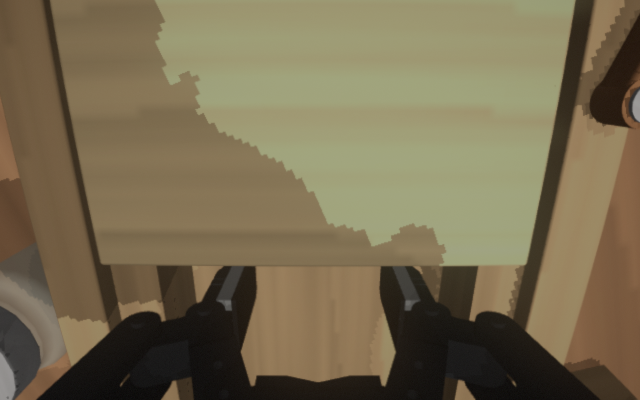

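The board dropped: its edge jumped to row 265 and narrowed to 425 px (100–527) from 458. Backing off, rising, shutting the fingers, and checking.

```bash
python3 -m creep '-0.003 -0.0094 0 0 0 0 0.055; -0.0066 -0.0188 0.005 0 0 0 0.055; -0.0066 -0.0188 0.04 0 0 0 0.03; -0.0066 -0.0188 0.08 0 0 0 0; -0.0066 -0.0188 0.12 0 0 0 0; -0.0066 -0.0188 0.14 0 0 0 0; -0.0066 -0.0188 0.14 0 0 0 0'
python3 - <<'E'
from plant import *
import cv2
from fit import *
th=-.3385;R=np.array([[np.cos(th),-np.sin(th)],[np.sin(th),np.cos(th)]]);t=np.array([.5275,-.0125])
s=status.sense();print('tcp',(s['ee_pos'][:2]-t)@R)
c=calibration('wrist');p,d=capture('wrist');cv2.imwrite('pics/wrist7.png',p[:,:,::-1]);np.savez('pics/w7.npz',p=p,d=d,M=c['cam_to_world'])
# depth heights over grid of box points
for y in(.02,.04,.07,.1,.125):
    row=[]
    for x in(-.095,-.07,-.03,.03,.07,.095):
        P=np.r_[t+R@[x,y],.058];u,v=proj(c,P).round().astype(int)
        if 0<=u<640 and 0<=v<400:
            o,r=ray(c,u,v);row.append(round(float((o+r*d[v,u])[2]*1000),1))
        else: row.append(None)
    print(y,row)
for q in(-.37,-.1,.2,.5,.8,1.1,1.35,1.57):
    h=14.5*abs(np.cos(q))+11*abs(np.sin(q))
    g=.015 if q==-.37 else 0
    b=np.array([.0995,.07])+.045*np.array([-np.sin(q),np.cos(q)])+(.008+h/1000+g)*np.array([np.cos(q),np.sin(q)])
    w=t+R@b;print(q,b.round(4),'world',w.round(4),'shift',(w-s['ee_pos'][:2]).round(4))
E
```

```text
clock: 7.2
ee_pos: [0.5211, -0.0377, 0.1922]
orientation: [[-0.331, 0.004, 0.943], [-0.943, 0.002, -0.332], [-0.003, -1.0, 0.004]]
ft_force: [-0.9, -0.5, -1.3]
gripper_width: 0.0002
tcp [ 0.00229757 -0.0258932 ]
0.02 [60.7, 58.2, 57.8, 57.9, 58.3, 59.9]
0.04 [61.0, 58.7, 58.5, 57.6, 58.1, 59.9]
0.07 [59.2, 59.8, 58.2, 57.0, 59.3, 69.5]
0.1 [60.7, 58.3, 57.4, 58.5, 57.6, 58.9]
0.125 [None, None, None, None, None, None]
-0.37 [0.1535 0.0973] world [0.7046 0.0283] shift [0.1836 0.066 ]
-0.1 [0.1274 0.1124] world [0.685  0.0512] shift [0.1639 0.0889]
0.2 [0.1145 0.1189] world [0.675  0.0617] shift [0.1539 0.0994]
0.5 [0.1007 0.122 ] world [0.663  0.0691] shift [0.142  0.1068]
0.8 [0.0853 0.12  ] world [0.6478 0.0724] shift [0.1268 0.11  ]
1.1 [0.0705 0.1121] world [0.6312 0.0699] shift [0.1101 0.1076]
1.35 [0.0604 0.1012] world [0.6181 0.0629] shift [0.097  0.1006]
1.57 [0.0545 0.089 ] world [0.6085 0.0534] shift [0.0874 0.0911]
```

View pics/wrist7.png

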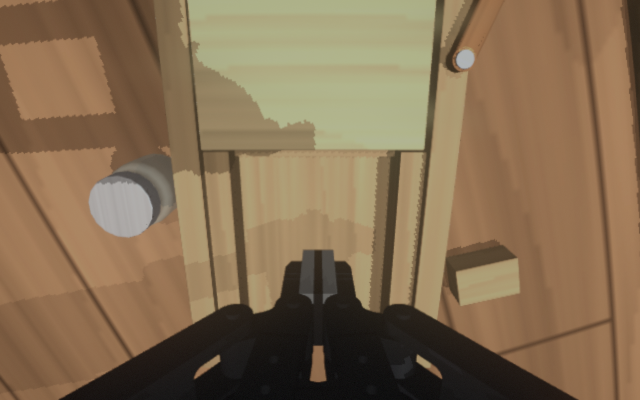

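The board reads 57–59 mm all over against walls at 60: it is home and flat. The button pivot is at pixel (465,59), still pointing outward. I'll go to its outer side and come down.

```bash
python3 -m creep '0.046 0.0165 0 0 0 0 0; 0.092 0.033 0 0 0 0 0; 0.138 0.05 0 0 0 0 0; 0.184 0.066 0 0 0 0 0; 0.184 0.066 -0.04 0 0 0 0; 0.184 0.066 -0.075 0 0 0 0; 0.184 0.066 -0.075 0 0 0 0'
python3 - <<'E'
from plant import *
import cv2
from fit import *
th=-.3385;R=np.array([[np.cos(th),-np.sin(th)],[np.sin(th),np.cos(th)]]);t=np.array([.5275,-.0125])
s=status.sense();print('tcp',(s['ee_pos'][:2]-t)@R)
c=calibration('wrist');p,d=capture('wrist');cv2.imwrite('pics/wrist8.png',p[:,:,::-1])
print('pivot px',proj(c,np.r_[t+R@[.0995,.07],.075]))
E
```

```text
clock: 8.12
ee_pos: [0.6988, 0.0287, 0.108]
orientation: [[-0.332, -0.012, 0.943], [-0.943, 0.003, -0.332], [0.001, -1.0, -0.013]]
ft_force: [-0.5, -0.1, -1.0]
gripper_width: -0.0001
tcp [0.14789587 0.09575819]
pivot px [230.55087077 291.25668967]
```

View pics/wrist8.png

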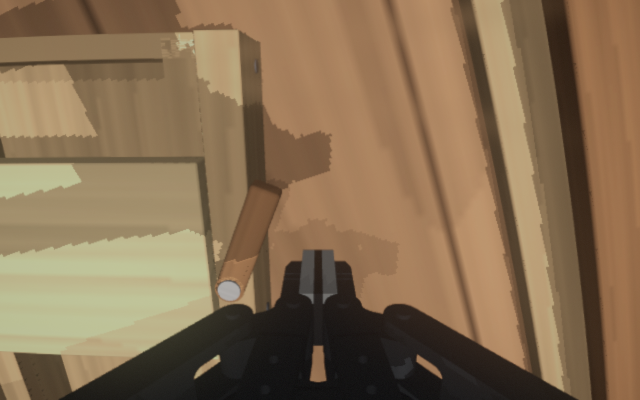

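The pivot shows at (229,291), predicted (231,291); the bar's tip is near (265,188) and the shut fingers are clear to its right. Lower, then sweep.

```bash
python3 -m creep '0.004 0 -0.02 0 0 0 0; 0.004 0 -0.031 0 0 0 0; 0.004 0 -0.031 0 0 0 0; 0.004 0 -0.031 0 0 0 0'
python3 - <<'E'
from plant import *
from fit import *
th=-.3385;R=np.array([[np.cos(th),-np.sin(th)],[np.sin(th),np.cos(th)]]);t=np.array([.5275,-.0125])
s=status.sense();print('tcp',(s['ee_pos'][:2]-t)@R,s['ee_pos'])
for q in(-.37,-.1,.2,.5,.8,1.1,1.35,1.57):
    h=14.5*abs(np.cos(q))+11*abs(np.sin(q))
    b=np.array([.0995,.07])+.045*np.array([-np.sin(q),np.cos(q)])+(.008+h/1000)*np.array([np.cos(q),np.sin(q)])
    print(q,'shift',(t+R@b-s['ee_pos'][:2]).round(4))
E
```

```text
clock: 8.68
ee_pos: [0.7055, 0.0286, 0.081]
orientation: [[-0.332, -0.006, 0.943], [-0.943, 0.003, -0.332], [-0.001, -1.0, -0.006]]
ft_force: [-0.1, -0.3, 0.2]
gripper_width: -0.0
tcp [0.15425344 0.09782805] [0.70548616 0.02855335 0.08097144]
-0.37 shift [-0.0122  0.0095]
-0.1 shift [-0.0205  0.0227]
0.2 shift [-0.0305  0.0331]
0.5 shift [-0.0425  0.0405]
0.8 shift [-0.0577  0.0438]
1.1 shift [-0.0743  0.0413]
1.35 shift [-0.0874  0.0344]
1.57 shift [-0.097   0.0248]
```

```bash
python3 -m creep '-0.006 0.005 -0.004 0 0 0 0; -0.0122 0.0095 -0.004 0 0 0 0; -0.016 0.016 -0.004 0 0 0 0; -0.0205 0.0227 -0.004 0 0 0 0; -0.0255 0.028 -0.004 0 0 0 0; -0.0305 0.033 -0.004 0 0 0 0; -0.0365 0.037 -0.004 0 0 0 0; -0.0425 0.0405 -0.004 0 0 0 0; -0.0425 0.0405 -0.004 0 0 0 0'
python3 - <<'E'
from plant import *
import cv2
from fit import *
th=-.3385;R=np.array([[np.cos(th),-np.sin(th)],[np.sin(th),np.cos(th)]]);t=np.array([.5275,-.0125])
s=status.sense();print('tcp',(s['ee_pos'][:2]-t)@R,s['ee_pos'])
p,d=capture('wrist');cv2.imwrite('pics/wrist9.png',p[:,:,::-1])
for q in(.5,.65,.8,.95,1.1,1.22,1.35,1.46,1.57):
    h=14.5*abs(np.cos(q))+11*abs(np.sin(q))
    b=np.array([.0995,.07])+.045*np.array([-np.sin(q),np.cos(q)])+(.008+h/1000)*np.array([np.cos(q),np.sin(q)])
    print(q,'shift',(t+R@b-s['ee_pos'][:2]).round(4))
E
```

```text
clock: 9.8
ee_pos: [0.6621, 0.0697, 0.0768]
orientation: [[-0.332, -0.007, 0.943], [-0.943, 0.003, -0.331], [-0.001, -1.0, -0.007]]
ft_force: [0.2, 0.7, 0.2]
gripper_width: -0.0003
tcp [0.09970181 0.12227568] [0.66214851 0.06972877 0.07682358]
0.5 shift [ 0.0009 -0.0006]
0.65 shift [-0.0064  0.0016]
0.8 shift [-0.0143  0.0026]
0.95 shift [-0.0226  0.0022]
1.1 shift [-0.031   0.0002]
1.22 shift [-0.0374 -0.0026]
1.35 shift [-0.0441 -0.0068]
1.46 shift [-0.0492 -0.0112]
1.57 shift [-0.0537 -0.0163]
```

View pics/wrist9.png

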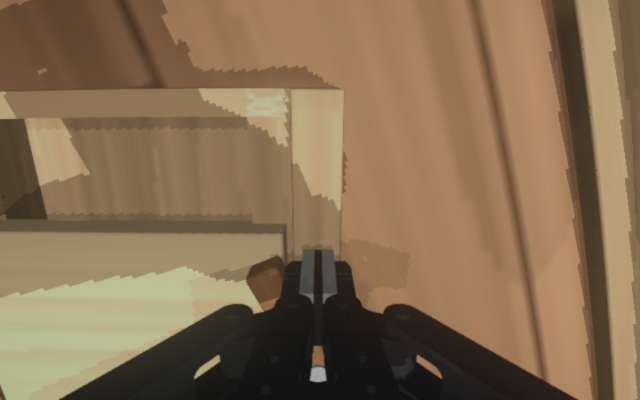

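The bar's end shows at (265,280), left of the fingers, over the board: it is turning. I'll finish the arc.

```bash
python3 -m creep '-0.0064 0.0016 0 0 0 0 0; -0.0143 0.0026 0 0 0 0 0; -0.0226 0.0022 0 0 0 0 0; -0.031 0.0002 0 0 0 0 0; -0.0374 -0.0026 0 0 0 0 0; -0.0441 -0.0068 0 0 0 0 0; -0.0492 -0.0112 0 0 0 0 0; -0.0537 -0.0163 0 0 0 0 0; -0.0537 -0.0163 0 0 0 0 0'
python3 - <<'E'
from plant import *
import cv2
from fit import *
th=-.3385;R=np.array([[np.cos(th),-np.sin(th)],[np.sin(th),np.cos(th)]]);t=np.array([.5275,-.0125])
s=status.sense();print('tcp',(s['ee_pos'][:2]-t)@R,s['ee_pos'])
p,d=capture('wrist');cv2.imwrite('pics/wrist10.png',p[:,:,::-1])
p,d=capture('scene');cv2.imwrite('pics/s10.png',cv2.resize(p[170:310,240:400,::-1],None,fx=4,fy=4,interpolation=cv2.INTER_CUBIC))
E
```

```text
clock: 10.98
ee_pos: [0.6083, 0.0532, 0.0767]
orientation: [[-0.332, -0.007, 0.943], [-0.943, 0.004, -0.332], [-0.001, -1.0, -0.008]]
ft_force: [1.0, 1.1, 0.8]
gripper_width: 0.0003
tcp [0.05436774 0.08875798] [0.60825667 0.05316727 0.07670232]
```

View pics/wrist10.png

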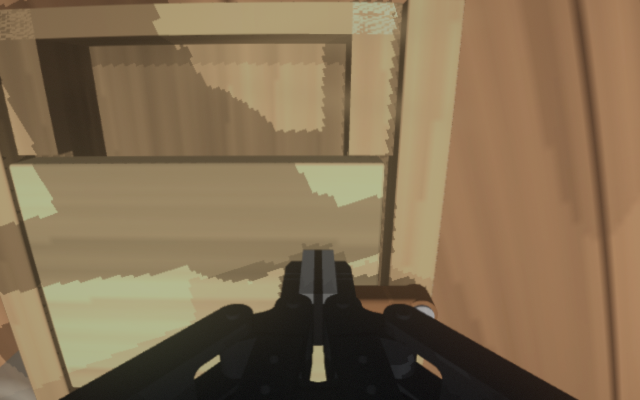

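View pics/s10.png

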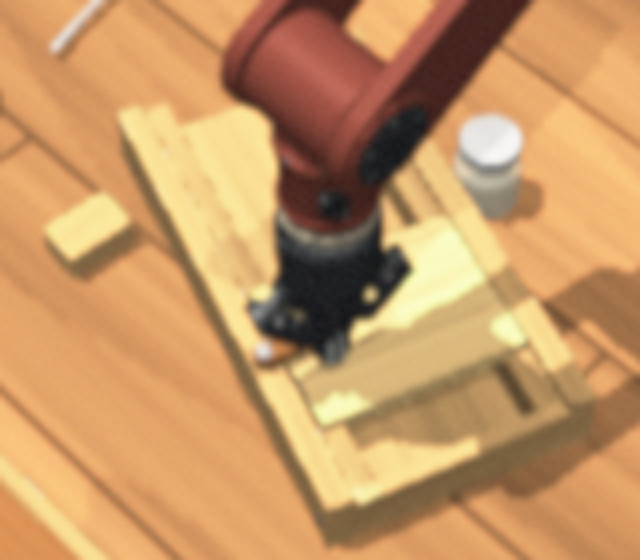

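```bash
python3 -m creep '-0.0007 -0.0019 0 0 0 0 0; -0.001 -0.0028 0 0 0 0 0; -0.001 -0.0028 0 0 0 0 0'; python3 -m creep '-0.0003 -0.001 0 0 0 0 0; -0.0007 -0.0019 0 0 0 0 0; -0.0007 -0.0019 0 0 0 0 0'
```

```text
clock: 11.45
ee_pos: [0.6081, 0.0528, 0.0768]
orientation: [[-0.332, -0.006, 0.943], [-0.943, 0.008, -0.332], [-0.005, -1.0, -0.008]]
ft_force: [2.8, 7.0, -0.9]
gripper_width: -0.0002
clock: 11.82
ee_pos: [0.6081, 0.0528, 0.0769]
orientation: [[-0.333, -0.004, 0.943], [-0.943, 0.011, -0.333], [-0.009, -1.0, -0.007]]
ft_force: [3.2, 6.9, -1.3]
gripper_width: -0.0001
```

It is on the stop: the force went to 7.5 N with no more motion. Retreat away from the bar, then up and aside.

```bash
python3 -m creep '0.0033 0.0094 0 0 0 0 0; 0.005 0.014 0.02 0 0 0 0; 0.005 0.014 0.06 0 0 0 0; 0.005 0.014 0.11 0 0 0 0; -0.01 -0.04 0.15 0 0 0 0; -0.02 -0.1 0.15 0 0 0 0; -0.04 -0.15 0.15 0 0 0 0; -0.06 -0.2 0.15 0 0 0 0; -0.08 -0.25 0.15 0 0 0 0; -0.1 -0.3 0.15 0 0 0 0; -0.12 -0.33 0.15 0 0 0 0; -0.12 -0.33 0.15 0 0 0 0'
python3 - <<'E'
from plant import *
import cv2
from fit import *
th=-.3385;R=np.array([[np.cos(th),-np.sin(th)],[np.sin(th),np.cos(th)]]);t=np.array([.5275,-.0125])
c=ct
p,d=capture('top');cv2.imwrite('pics/t11.png',cv2.resize(p[100:245,210:400,::-1],None,fx=4,fy=4,interpolation=cv2.INTER_CUBIC))
for y in(.015,.04,.07,.1,.125):
    row=[]
    for x in(-.095,-.07,-.03,.03,.07,.095):
        u,v=proj(c,np.r_[t+R@[x,y],.058]).round().astype(int);o,r=ray(c,u,v);row.append(round(float((o+r*d[v,u])[2]*1000),1))
    print(y,row)
for P in([.0995,.07],[.0395,.07],[.085,.135],[-.085,.135],[-.085,.005],[.085,.005]):
    print(P,((proj(c,np.r_[t+R@P,.075 if P[1]==.07 else .058])-[210,100])*4).round())
p,d=capture('scene');cv2.imwrite('pics/s11.png',p[:,:,::-1])
E
```

```text
clock: 13.32
ee_pos: [0.4868, -0.2796, 0.2283]
orientation: [[-0.337, -0.004, 0.942], [-0.941, 0.01, -0.337], [-0.008, -1.0, -0.007]]
ft_force: [-0.2, 0.2, 0.0]
gripper_width: 0.0
0.015 [61.3, 60.3, 60.7, 51.2, 62.6, 70.6]
0.04 [59.6, 58.0, 62.1, 59.2, 61.8, 61.1]
0.07 [54.9, 62.9, 58.2, 57.7, 73.1, 72.6]
0.1 [57.4, 49.4, 63.8, 53.2, 53.8, 60.4]
0.125 [65.4, 60.4, 57.9, 54.7, 66.0, 57.7]
[0.0995, 0.07] [362. 189.]
[0.0395, 0.07] [338. 254.]
[0.085, 0.135] [286. 185.]
[-0.085, 0.135] [220. 370.]
[-0.085, 0.005] [363. 419.]
[0.085, 0.005] [429. 232.]
```

View pics/t11.png

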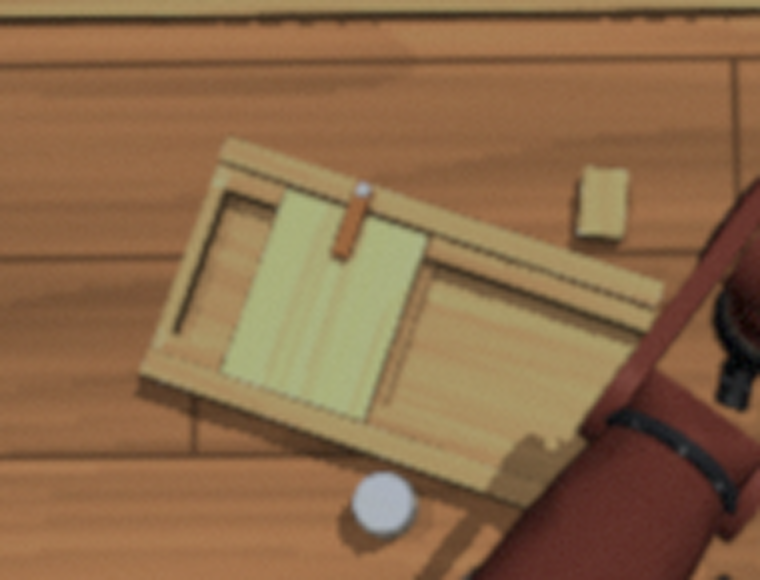

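View pics/s11.png

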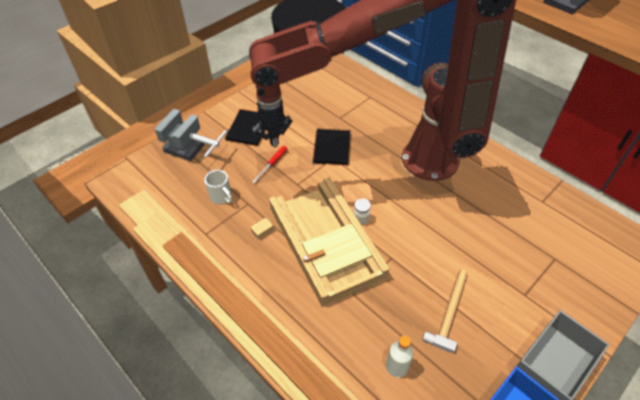

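The bar runs from (362,189) to about (342,258), where a square bar would end at (338,254). The board's corners match the predictions, the bystanders haven't moved and the hand is clear. Handing in.

```bash
python3 -c "
from plant import arm
print(arm.sign_off())"
```

```text
the job is handed in; nothing more can be done
None
```

The plywood board is closed into the notch and the turn button lies square across it. I handed the job in at about 13.4 s of the 51 s, with the hand clear.

- **Board:** I pushed it along the rails with two fingertips on its -y edge until it dropped into the notch. The wrist camera's depth then read about 57–60 mm over the part of the top in view, against 58 mm nominal, so it lies flat. Its +y end was out of that view. In the last overhead picture all four corners were within a few pixels of where they should be.
- **Button:** I swept it round with the shut fingertips to its stop, where the force rose to about 7.5 N and it moved no further. The last overhead picture shows it square across the board, its end within a few pixels of the predicted spot.
- **Everything else:** The jar, offcut, screwdriver, mug, hammer and glue look unmoved in the last pictures. The two sockets are now under the board and could not be seen. The highest force I read was under 8 N, though I only read it at the end of each move.

**Checks that disagreed:** The overhead camera's depth over the board was noisy (49–66 mm), so I relied on the closer wrist reading for flatness. The wrist camera also placed the box about 2 mm further along x than the overhead camera did, which is within the calibration error.

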